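# Seat a clamp shoe on the pin of a sprung rail and hold it down

### The job

Pick up the aluminium clamp shoe and set it astride the raised steel rail near its middle, where it comes to ride on top of the locating pin that is then hidden underneath; slide it along the rail until it drops over the pin and lies flat on the rail. Then press it down until the sprung rail is fully at the bottom of its travel and finish like that, still gripping the shoe and holding it down so that I can fit the glassware; leave everything else on the bench where it is.

Things in the scene. Friction and masses are not known exactly. Their poses are not given: they have to be found in the camera images.
- shoe: Loose bare-aluminium clamp shoe, 0.2 to 0.35 kg: an upside-down channel, 84 mm along its x, 45 mm along y, with an upright blade on top; same after a half turn. Origin: centre of its underside (foot of the skirts), z up. Two skirts 5 mm thick run along x, 35 mm apart inside, 0 to 16 mm high; deck from 16 to 26 mm. Starts on the bench, left or right, opposite the rail.
- shoe_blade (a point): Grip point on the shoe's blade, 62 mm above the shoe's origin; axes as the shoe. The blade is 14 mm thick along y, 30 mm long along x, its top 78 mm above the shoe's origin; it stands on a low block 34 x 26 mm whose top is at 32 mm.
- shoe_hole (a point): Mouth of the hole in the flat underside of the shoe's deck, 16 mm above the shoe's origin, at its very centre under the blade: round, 15 mm diameter, 10 mm deep, not visible from above. z up.
- rail_mid (a point): Middle of the steel rail's top face; moves down with the rail. The rail is 160 mm long along this x axis (level, roughly crosswise to the robot), 30 mm wide, 24 mm high, its top 80 mm above the bench at rest. The shoe's skirts have 2.5 mm play each side. Riding on the pin, the shoe's origin is 9 mm below this point; dropped on, 16 mm below.
- rail (a joint): How far the rail is pressed down on its springs (m): 0 at rest, 0.008 at the bottom stop. About 7 N (the shoe's weight of 2 to 3.5 N included) before it starts to sink, about 14 N to reach the stop; it springs back up. On the rail's centre line stands a fixed pin, 10 mm diameter, 7 mm tall, bevelled top, within 12 mm of the middle along the rail; exact place unknown.
- foot: Grey foot plate of the rail, 170 x 80 x 14 mm, fixed to the bench; two short posts carry the rail. Origin: centre of its underside; x along the rail.
- cork_ring: Bystander: cork ring 80 mm across, 28 mm high. Origin: centre of its underside. Leave alone.
- jar: Bystander: small amber jar, 48 mm across, 75 mm high. Origin: centre of its underside. Leave alone.
- spanner: Bystander: spanner lying on the bench. Leave alone.
- beaker: Bystander: glass beaker, 68 mm across, 85 mm high. Origin: centre of its underside. Leave alone.
- flask: Bystander: conical flask, 76 mm across, 104 mm high. Origin: centre of its underside. Leave alone.
- bossblock: Bystander: dark steel block 45 x 32 x 30 mm. Origin: centre of its underside. Leave alone.
Things that resemble listed ones, but are neither listed nor needed, are in the scene too. Leave any green or yellow look-alike of the foot alone.

How it is judged:
By the outcome, as a careful person would: the job done as asked, in the order asked, and still so for the second after the job is handed in, while the arm keeps its last pose, push and grip.
It also fails if it takes over 51 s, if anything falls off the work surface, if the arm or the gripper's body presses on something with over 40 N, if the wrist force passes 120 N, or if a joint passes its speed limit or range.

### The arm

A 6-joint arm with a two-finger parallel gripper is mounted at the origin on the work surface. World frame = base frame: x ahead of the robot, y to its left, z up, the work surface at z = 0. Lengths are in m, angles in rad, forces in N, time in s.
With the tool pointing down it reaches from about 0.25 to 0.775 m from the base axis. Payload 8.9 kg.
Tool frame: the origin (TCP) lies at the very end of the fingers, on their centre line; the grasp point (between the pads) lies behind it (robot.grip_depth is the z of the grasp point in the tool frame, in m); z points along the fingers, y is the direction in which the jaws open and shut (so a half turn about z gives the same grasp; the last joint's range is limited). The gripper opens to 85 mm and grips with 20 to 120 N. Pads are 22 mm wide; open, the fingers measure 114 mm over their backs; the gripper's body (76 mm by 85 mm) begins 54 mm behind the grasp point. The pads swing forward as they close: fully open they stand 13 mm farther back than shut.
Start: joints at [1.185, 0.291, -0.153, 1.127, 0, 1.431], TCP at [0.128, 0.509, 0.231] pointing down, gripper open.
Joint ranges: [-2.52, 2.52], [-0.91, 1.74], [-1.3, 1.37], [-1.96, 2.02], [-1.52, 1.47], [-3.14, 3.14]. Speed limits (rad/s): [2.22, 2.22, 2.79, 3.14, 3.14, 3.14].

### API

Orientations are given as a 3x3 rotation matrix whose columns are the frame's x, y, z axes.
In Python, from cell import state, cams, robot, models gives the robot as it stands.
- The arm moves only by the tool apply_moves, never from a script. Its arguments are lists of equal length, an entry for each row: "turn": the turn, a rotation vector about the world's x, y, z in degrees, a list of three; "translation": the shift along the world's x, y, z in m, a list of three; "claw": the opening, from 0 (shut) to 1 (fully open). A call has exactly 5 rows; each row is the pose to reach, as a shift and turn from the pose measured when the call began; what a row does not reach only later rows make up. A row lasts 1/8 s, in which the tool goes at most 62.5 mm and 10.7 degrees, less where a joint would pass 70% of its speed; a pose out of reach is approached as far as the arm can. A call with a gripper value outside its range is refused whole. The fingers move at their own pace and stop on an object; "squeeze" is the grip in N (left out, the last holds). Time passes only in rows, so rows that repeat a pose let the fingers close, or fill a call up. It gives the time, the measured TCP pose, the force and the opening at its end, in the units of the state.
- state(): the state, without advancing time (a new reading comes with each control period).
- cams.read_camera(name): name is "scene" or "top"; returns the picture (384x512x3 uint8, red, green, blue); there is no depth.
- cams.get_calibration(name): a dict with "K" (3x3 intrinsics, pixels), "extrinsics" (4x4, takes a point from world to camera coordinates). Camera axes: x right, y down, z forward; pixel columns grow to the right and rows downward; lengths in m; the calibration is good to about 2 mm. A picture is of the moment at which its call begins. get_calibration takes no time and is no camera call.
- robot.job_done(): hands the job in, once; it reports no verdict.
Trained networks look in the newest picture that a camera, given by its name, has taken for a name from the list of things; names that differ only in an ending like _2 or _b are one class to them, and where a whole thing is asked for, a point or a joint stands for the part that bears it (a point fixed in the world has none). Each returns a list of dicts, best first, with "score" (0 to 1); they miss things now and then, are a little off and sometimes report something else, mostly with a low value. They report only what shows in the picture. A call takes as long as a camera call. They do not tell look-alikes from the thing itself.
- models.boxes_of(camera, name): "position" ([column, row] in pixels, amid what is visible of it).
The state is a dict: "time_s": time; "q": joint angles; "joint_vel": joint speeds; "tau": joint torques, N m; "tool_pos": TCP position; "tcp_rot": TCP orientation; "contact_force": force on the tool from outside, world axes, zero at the start; "torque": the same for the moment, N m; "opening": opening from 0.0 (shut) to 1.0 (fully open).
Only numpy, scipy, OpenCV 4.12 (cv2) and the standard library are available. Lean on these libraries where they do the work, as an engineer would, in place of code of your own. Each camera call takes 0.05 s, during which the arm holds its last target. There are 200 camera calls.

## Working session

There is one attempt and no reset: what is moved stays moved. The work goes in short steps, Python scripts to look and compute and a tool call to move; the robot and the scene stay as the last step left them, time stands still between calls to the robot, and variables do not carry over. Pictures are saved under pics/ and viewed, about 8 in all and at most 12, crops included, and the job is handed in when it is done.

Besides the shell and the picture viewer there is one more tool, called after "Request:" as name(argument=value, ...) on one line, values as JSON. apply_moves: Moves the arm, as the interface text tells. Its arguments: {"type":"object","properties":{"turn":{"type":"array","items":{"type":"array","items":{"type":"number"}}},"translation":{"type":"array","items":{"type":"array","items":{"type":"number"}}},"claw":{"type":"array","items":{"type":"number"}},"squeeze":{"type":"number"}},"required":["turn","translation","claw"]}

```bash
ls; mkdir -p pics; python3 - <<'E'
from cell import state,cams,robot,models
import cv2,numpy as np
s=state();print(s['time_s'],s['tool_pos'],s['tcp_rot'],s['opening'],robot.grip_depth)
a=cams.read_camera('scene');b=cams.read_camera('top')
for n,i in(('scene',a),('top',b)):
    cv2.imwrite(f'pics/{n}0.png',cv2.resize(i[...,::-1],(800,600),interpolation=cv2.INTER_CUBIC))
    c=cams.get_calibration(n);print(n,c['K'].tolist() if hasattr(c['K'],'tolist') else c['K']);print(np.round(c['extrinsics'],4))
    for k in('shoe','shoe_blade','rail','rail_mid','foot'):
        print(k,[(np.round(d['position'],1).tolist(),round(d['score'],2)) for d in models.boxes_of(n,k)][:4])
E
```

```text
pics
0.0 [0.12812046 0.50869379 0.23072696] [[-9.69694150e-01  2.44321572e-01 -4.73932904e-04]
 [ 2.44321975e-01  9.69693424e-01 -1.19871040e-03]
 [ 1.66698812e-04 -1.27817468e-03 -9.99999169e-01]] 0.9964307454024358 -0.0187
scene [[488.5872645040108, 0.0, 255.92473665686512], [0.0, 488.5872645040108, 196.87526923916468], [0.0, 0.0, 1.0]]
[[ 0.8036  0.5952  0.0021 -0.4147]
 [ 0.4063 -0.546  -0.7327 -0.1558]
 [-0.4349  0.5896 -0.6806  1.6873]
 [ 0.      0.      0.      1.    ]]
shoe [([201.4, 252.7], 0.92)]
shoe_blade [([205.1, 250.4], 0.75)]
rail [([234.3, 134.0], 0.94), ([339.3, 138.2], 0.81), ([297.3, 152.4], 0.59)]
rail_mid [([339.2, 140.0], 0.95), ([235.4, 135.9], 0.84), ([296.9, 155.3], 0.76)]
foot [([296.1, 166.2], 0.72), ([338.7, 150.1], 0.6), ([237.6, 148.7], 0.58)]
top [[464.86142118166384, 0.0, 248.7248534132092], [0.0, 464.86142118166384, 187.35980047746833], [0.0, 0.0, 1.0]]
[[ 7.0000e-04 -1.0000e+00  6.3000e-03  5.4000e-03]
 [-9.8680e-01 -1.8000e-03 -1.6180e-01  5.3180e-01]
 [ 1.6180e-01 -6.1000e-03 -9.8680e-01  1.4642e+00]
 [ 0.0000e+00  0.0000e+00  0.0000e+00  1.0000e+00]]
shoe [([318.7, 199.0], 0.77)]
shoe_blade [([316.7, 199.8], 0.94)]
rail [([125.8, 170.9], 0.94), ([185.1, 268.2], 0.82), ([179.3, 198.5], 0.7)]
rail_mid [([188.7, 266.8], 0.92), ([175.7, 200.4], 0.71), ([126.1, 174.1], 0.67)]
foot [([130.9, 176.4], 0.95), ([190.5, 268.0], 0.78), ([179.6, 197.5], 0.62)]
```

View pics/scene0.png

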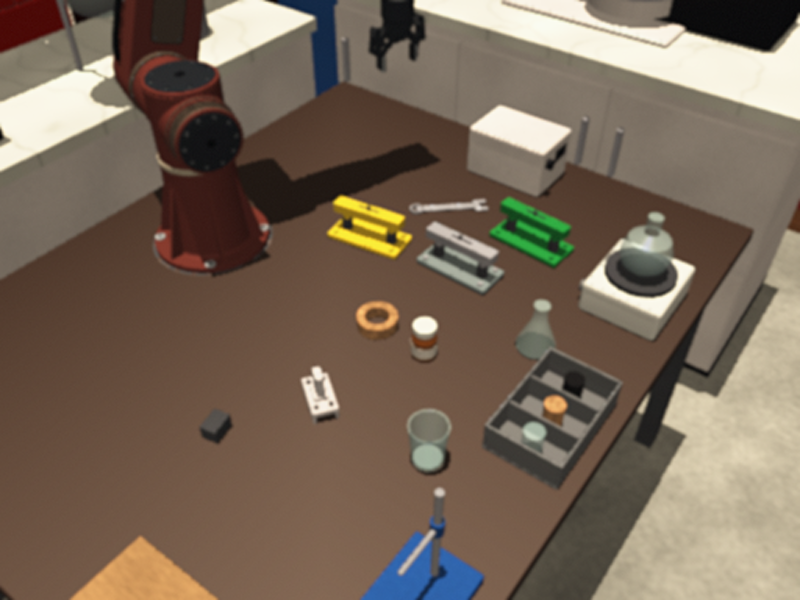

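View pics/top0.png

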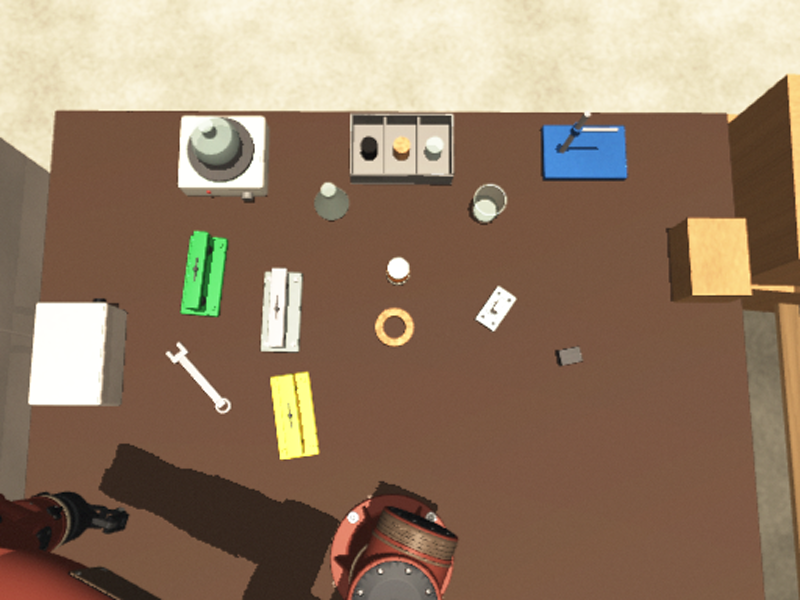

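Shoe at scene (320,393)/top (495,308) in the 800x600 pictures. There are three rail look-alikes, yellow scene(370,225)/top(293,415), grey scene(460,255)/top(281,310) and green scene(533,230)/top(203,273). The grey one matches "steel rail, grey foot". I'll confirm it enlarged.

```bash
cat > h.py <<'E'
import numpy as np,cv2
from scipy.optimize import least_squares
from cell import state,cams,robot,models
C={n:cams.get_calibration(n) for n in('scene','top')}
def proj(n,P):
    E=np.array(C[n]['extrinsics']);p=(E[:3,:3]@np.atleast_2d(P).T+E[:3,3:]);q=np.array(C[n]['K'])@p
    return (q[:2]/q[2]).T
def onplane(n,uv,z):
    E=np.array(C[n]['extrinsics']);R=E[:3,:3];o=-R.T@E[:3,3]
    d=R.T@np.linalg.solve(np.array(C[n]['K']),[uv[0],uv[1],1]);return o+d*(z-o[2])/d[2]
def tri(a,b):
    return least_squares(lambda X:np.r_[proj('scene',X)[0]-a,proj('top',X)[0]-b],[.5,0,.05]).x
def crop(img,c0,r0,w,h,k): return cv2.resize(img[r0:r0+h,c0:c0+w,::-1],(w*k,h*k),interpolation=cv2.INTER_CUBIC)
E
python3 - <<'E'
from h import *
a=cams.read_camera('scene');b=cams.read_camera('top')
cv2.imwrite('pics/s1.npy.png',a[...,::-1]);cv2.imwrite('pics/t1.npy.png',b[...,::-1])
# montage: scene rail(260..325,140..190), top rail (160..200,165..230); scene shoe (185..225,230..275), top shoe (295..340,175..220)
m=np.zeros((600,800,3),np.uint8)
def put(im,x,y): m[y:y+im.shape[0],x:x+im.shape[1]]=im
put(crop(a,260,138,65,50,6),0,0); put(crop(b,162,165,40,65,6),400,0)
put(crop(a,185,230,40,42,6),0,330); put(crop(b,300,176,35,32,6),645,0)
cv2.imwrite('pics/m1.png',m)
print('rail',tri([296.9,155.3],[175.7,200.4]),'blade',tri([205.1,250.4],[316.7,199.8]))
E
```

```text
Traceback (most recent call last):
ValueError: could not broadcast input array from shape (192,210,3) into shape (192,155,3)
```

```bash
python3 - <<'E'
from h import *
a=cv2.imread('pics/s1.npy.png')[...,::-1];b=cv2.imread('pics/t1.npy.png')[...,::-1]
m=np.zeros((600,800,3),np.uint8)
def put(im,x,y): m[y:y+im.shape[0],x:x+im.shape[1]]=im
put(crop(a,260,138,65,50,6),0,0); put(crop(b,162,165,40,65,6),400,0)
put(crop(a,185,230,40,42,6),0,330); put(crop(b,300,176,35,32,5),642-20,400)
cv2.imwrite('pics/m1.png',m)
print('rail',tri([296.9,155.3],[175.7,200.4]),'blade',tri([205.1,250.4],[316.7,199.8]))
E
```

```text
rail [0.4917427  0.24334932 0.06003877] blade [ 0.49768647 -0.21329686  0.02312831]
```

View pics/m1.png

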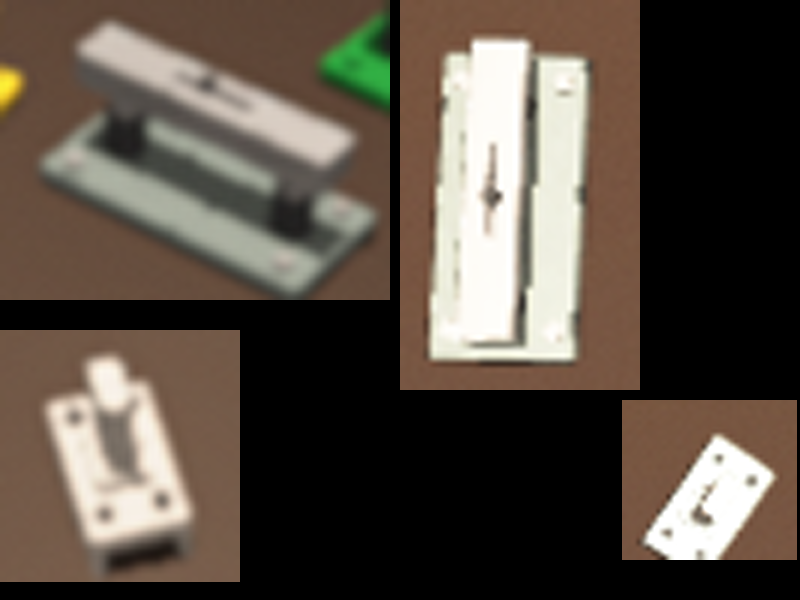

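The grey-footed steel rail is confirmed: its pin mark is near top-crop (490,195), and the slot line is along the rail. I'll fit poses from the corners.

```bash
cat > fit.py <<'E'
from h import *
def px(pts,k,c,r): return (np.array(pts,float)+.5)/k-.5+[c,r]
def fit(obs,x0,label):
    def res(p,full=False):
        c,s=np.cos(p[2]),np.sin(p[2]);out=[]
        for n,P,uv in obs:
            P=np.array(P,float);W=np.c_[p[0]+c*P[:,0]-s*P[:,1],p[1]+s*P[:,0]+c*P[:,1],P[:,2]]
            out.append((proj(n,W)-uv))
        return out if full else np.concatenate(out).ravel()
    f=least_squares(res,x0,loss='soft_l1',f_scale=.5);p=f.x
    print(label,np.round(p[:2],4),'yaw',np.round(np.degrees(p[2]),2))
    for (n,_,_),r in zip(obs,res(p,1)): print('  ',n,np.round(r,1).tolist())
    return p
def rect(L,W,z): return [[L/2,W/2,z],[L/2,-W/2,z],[-L/2,-W/2,z],[-L/2,W/2,z]]
E
python3 - <<'E'
from fit import *
R=rect(.16,.03,.08);F=rect(.17,.08,.014)
# x axis roughly +x world (up in top image), +y = left in top image
st=px([[73,40],[129,40],[117,343],[64,343]],6,162,165)
ss=px([[110,22],[78,45]],6,260,138)
ss=px([[110,22],[355,135],[328,167],[78,45]],6,260,138)
ft=px([[45,53],[187,60],[177,360],[30,358]],6,162,165)
fs=px([[377,215],[298,285],[42,166]],6,260,138)
print('proj check',proj('scene',[[.57,.24,.08],[.42,.24,.08]]),'offset crop')
for yy in (1,):
    # scene order: guess via projection of corner list
    p0=[.49,.243,-.04];c,s=np.cos(p0[2]),np.sin(p0[2])
    W=[[p0[0]+c*a-s*b,p0[1]+s*a+c*b,z] for a,b,z in R+F];q=proj('scene',W)
    def near(obs,Q,P):
        from scipy.spatial.distance import cdist
        from scipy.optimize import linear_sum_assignment
        i,j=linear_sum_assignment(cdist(obs,Q));return [P[k] for k in j]
    Rs=near(ss,q[:4],R);Fs=near(fs,q[4:],F)
    fit([('top',R,st),('scene',Rs,ss),('top',F,ft),('scene',Fs,fs)],p0,'all')
    p=fit([('top',R,st),('scene',Rs,ss)],p0,'rail'); fit([('top',F,ft),('scene',Fs,fs)],p0,'foot')
pin_t=px([[90,195]],6,162,165)[0];pin_s=px([[207,84]],6,260,138)[0]
print('pin',onplane('top',pin_t,.083),onplane('scene',pin_s,.083))
# shoe
b=cv2.imread('pics/t1.npy.png');h=cv2.cvtColor(b,cv2.COLOR_BGR2HSV)
g=cv2.resize(b[170:225,295:345],None,fx=8,fy=8,interpolation=cv2.INTER_CUBIC)
m=(g[...,0]>150).astype(np.uint8);n,l,stt,ce=cv2.connectedComponentsWithStats(m);k=1+np.argmax(stt[1:,4])
cn=np.argwhere(l==k)[:,::-1].astype(np.int32);r=cv2.minAreaRect(cn);B=px(cv2.boxPoints(r),8,295,170);print(r,B)
D=rect(.084,.045,.026);p0=[.498,-.213,np.radians(-35)]
c,s=np.cos(p0[2]),np.sin(p0[2]);W=[[p0[0]+c*a-s*bb,p0[1]+s*a+c*bb,z] for a,bb,z in D]
sh=px([[45,75],[150,53],[190,190],[88,211]],6,185,230)
Dt=near(B,proj('top',W),D);Ds=near(sh,proj('scene',W),D)
fit([('top',Dt,B),('scene',Ds,sh)],p0,'shoe');fit([('top',Dt,B)],p0,'shoe top');fit([('scene',Ds,sh)],p0,'shoe scene')
print(state()['time_s'])
E
```

```text
proj check [[315.57353431 160.44146219]
 [276.12804519 143.22474935]] offset crop
all [0.4979 0.2325] yaw -1.01
   top [[-0.5, -0.3], [-0.4, -0.1], [-0.5, -0.3], [-1.2, -0.5]]
   scene [[-0.7, 0.5], [0.1, 0.4], [-0.6, -0.2], [-0.8, 1.0]]
   top [[-0.2, -0.2], [0.2, -0.9], [-0.1, 0.3], [-0.1, 0.2]]
   scene [[0.0, -0.3], [-0.3, 1.1], [-1.0, -0.0]]
rail [0.4976 0.2321] yaw -1.11
   top [[-0.3, -0.2], [-0.2, -0.0], [-0.4, -0.3], [-1.2, -0.5]]
   scene [[-0.8, 0.5], [-0.1, 0.4], [-0.8, -0.1], [-0.9, 1.0]]
foot [0.4981 0.2327] yaw -0.91
   top [[-0.3, -0.2], [0.1, -1.0], [-0.1, 0.2], [-0.1, 0.1]]
   scene [[0.1, -0.3], [-0.2, 1.0], [-0.9, -0.0]]
pin [0.4938854  0.23299311 0.083     ] [0.49334057 0.23435695 0.083     ]
((179.88002014160156, 219.83999633789062), (119.5340805053711, 211.11363220214844), 34.69515609741211) [[303.39450264 203.63850021]
 [318.41550255 181.94150066]
 [330.70050049 190.44649887]
 [315.67950249 212.14349747]]
shoe [ 0.5025 -0.2172] yaw -35.8
   top [[0.5, -0.1], [0.1, 1.0], [-0.9, 0.4], [-0.4, -0.6]]
   scene [[0.6, 0.2], [-1.0, 0.2], [-0.2, -0.2], [0.2, 0.3]]
shoe top [ 0.5029 -0.2177] yaw -35.06
   top [[0.8, -0.1], [0.0, 0.8], [-0.8, 0.1], [-0.0, -0.7]]
shoe scene [ 0.5026 -0.2165] yaw -36.81
   scene [[1.0, -0.1], [-0.5, 0.2], [-0.2, -0.2], [0.1, 0.1]]
0.7
```

Request:
apply_moves(turn=[[0, 0, -4], [0, 0, -8], [0, 0, -12], [0, 0, -16], [0, 0, -21]], translation=[[0.05, -0.03, 0], [0.09, -0.075, 0], [0.13, -0.125, 0], [0.17, -0.175, 0], [0.21, -0.225, 0]], claw=[1, 1, 1, 1, 1], squeeze=40)

```text
time_s: 1.32
tool_pos: [0.3365, 0.2861, 0.2316]
tcp_rot: [[-0.816, 0.577, 0.001], [0.577, 0.816, 0.0], [-0.0, 0.001, -1.0]]
contact_force: [0.2, 0.5, -0.7]
opening: 1.0
```

Request:
apply_moves(turn=[[0, 0, 0], [0, 0, 0], [0, 0, 0], [0, 0, 0], [0, 0, 0]], translation=[[0.02, -0.055, 0], [0.04, -0.115, 0], [0.06, -0.175, 0], [0.08, -0.235, 0], [0.1, -0.295, 0]], claw=[1, 1, 1, 1, 1])

```text
time_s: 1.95
tool_pos: [0.436, -0.0082, 0.2319]
tcp_rot: [[-0.816, 0.578, 0.002], [0.578, 0.816, 0.0], [-0.001, 0.001, -1.0]]
contact_force: [1.5, 0.9, -0.9]
opening: 1.0
```

Request:
apply_moves(turn=[[0, 0, 0], [0, 0, 0], [0, 0, 0], [0, 0, 0], [0, 0, 0]], translation=[[0.018, -0.055, 0], [0.036, -0.11, -0.02], [0.054, -0.16, -0.05], [0.066, -0.208, -0.08], [0.066, -0.208, -0.1]], claw=[1, 1, 1, 1, 1])

```text
time_s: 2.58
tool_pos: [0.5023, -0.2194, 0.1302]
tcp_rot: [[-0.814, 0.58, 0.002], [0.58, 0.814, 0.0], [-0.001, 0.001, -1.0]]
contact_force: [-1.0, 0.4, -0.3]
opening: 1.0
```

Request:
apply_moves(turn=[[0, 0, 0], [0, 0, 0], [0, 0, 0], [0, 0, 0], [0, 0, 0]], translation=[[0, 0.002, -0.03], [0, 0.002, -0.06], [0, 0.002, -0.08], [0, 0.002, -0.087], [0, 0.002, -0.087]], claw=[1, 1, 1, 0.7, 0.4])

```text
time_s: 3.2
tool_pos: [0.5023, -0.2174, 0.0433]
tcp_rot: [[-0.814, 0.58, 0.001], [0.58, 0.814, 0.0], [-0.001, 0.001, -1.0]]
contact_force: [0.0, -1.3, 0.6]
opening: 0.605
```

Request:
apply_moves(turn=[[0, 0, 0], [0, 0, 0], [0, 0, 0], [0, 0, 0], [0, 0, 0]], translation=[[0, 0, 0], [0, 0, 0], [0, 0, 0], [0, 0, 0], [0, 0, 0]], claw=[0.2, 0, 0, 0, 0], squeeze=60)

```text
time_s: 3.82
tool_pos: [0.5029, -0.2177, 0.0442]
tcp_rot: [[-0.814, 0.58, 0.003], [0.58, 0.814, -0.001], [-0.003, 0.001, -1.0]]
contact_force: [-0.8, 0.5, 6.7]
opening: 0.157
```

```bash
python3 - <<'E'
from h import *
a=cams.read_camera('scene')
cv2.imwrite('pics/g1.png',crop(a,165,180,80,100,6));print(state()['tool_pos'],state()['opening'],state()['contact_force'],state()['torque'])
E
```

```text
[ 0.50292338 -0.21772708  0.04420475] 0.1507682315371909 [-0.85269298  0.74671223  6.50886266] [0.01393571 0.1314063  0.03193869]
```

View pics/g1.png

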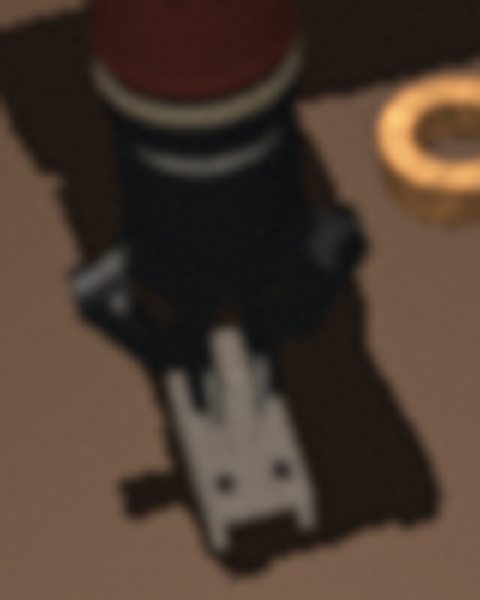

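Blade sits between the fingers (crop 235,370), opening ≈13 mm, so the grasp is good. Lifting.

Request:
apply_moves(turn=[[0, 0, 0], [0, 0, 0], [0, 0, 0], [0, 0, 0], [0, 0, 10]], translation=[[0, 0, 0.02], [0, 0, 0.06], [0, 0, 0.11], [0, 0.02, 0.15], [0, 0.07, 0.16]], claw=[0, 0, 0, 0, 0])

```text
time_s: 4.5
tool_pos: [0.5044, -0.1489, 0.207]
tcp_rot: [[-0.903, 0.43, 0.007], [0.43, 0.903, -0.003], [-0.008, 0.001, -1.0]]
contact_force: [0.7, 1.2, -3.2]
opening: 0.152
```

Request:
apply_moves(turn=[[0, 0, 5], [0, 0, 10], [0, 0, 15], [0, 0, 20], [0, 0, 24]], translation=[[0, 0.05, 0], [0, 0.1, 0], [0, 0.15, 0], [0, 0.2, 0], [0, 0.25, 0]], claw=[0, 0, 0, 0, 0])

```text
time_s: 5.12
tool_pos: [0.504, 0.1027, 0.207]
tcp_rot: [[-1.0, 0.023, 0.008], [0.023, 1.0, 0.001], [-0.008, 0.001, -1.0]]
contact_force: [1.3, 0.4, -1.8]
opening: 0.158
```

Request:
apply_moves(turn=[[0, 0, 0], [0, 0, 0], [0, 0, 0.3], [0, -0.4, 0.3], [0, -0.4, 0.3]], translation=[[0.001, 0.05, 0], [0.002, 0.1, 0], [0.003, 0.13, -0.02], [0.003, 0.13, -0.05], [0.003, 0.13, -0.06]], claw=[0, 0, 0, 0, 0])

```text
time_s: 5.75
tool_pos: [0.5054, 0.2326, 0.1454]
tcp_rot: [[-1.0, 0.017, 0.012], [0.017, 1.0, -0.0], [-0.012, -0.0, -1.0]]
contact_force: [-0.4, -0.2, -2.3]
opening: 0.152
```

```bash
python3 - <<'E'
from h import *
a=cams.read_camera('scene');b=cams.read_camera('top')
cv2.imwrite('pics/s2.npy.png',a[...,::-1]);cv2.imwrite('pics/t2.npy.png',b[...,::-1])
m=np.zeros((600,800,3),np.uint8)
def put(im,x,y): m[y:y+im.shape[0],x:x+im.shape[1]]=im
put(crop(a,255,110,75,84,6),0,0); put(crop(b,155,155,50,80,6),480,0)
cv2.imwrite('pics/m2.png',m);s=state();print(s['time_s'],s['tool_pos'],s['tcp_rot'],s['contact_force'])
E
```

```text
5.85 [0.50622768 0.23219359 0.14632969] [[-9.99757121e-01  1.79762989e-02  1.27495699e-02]
 [ 1.79786943e-02  9.99838368e-01  7.32826306e-05]
 [-1.27461918e-02  3.02485452e-04 -9.99918718e-01]] [-0.33488314 -0.89322816 -1.83999396]
```

View pics/m2.png

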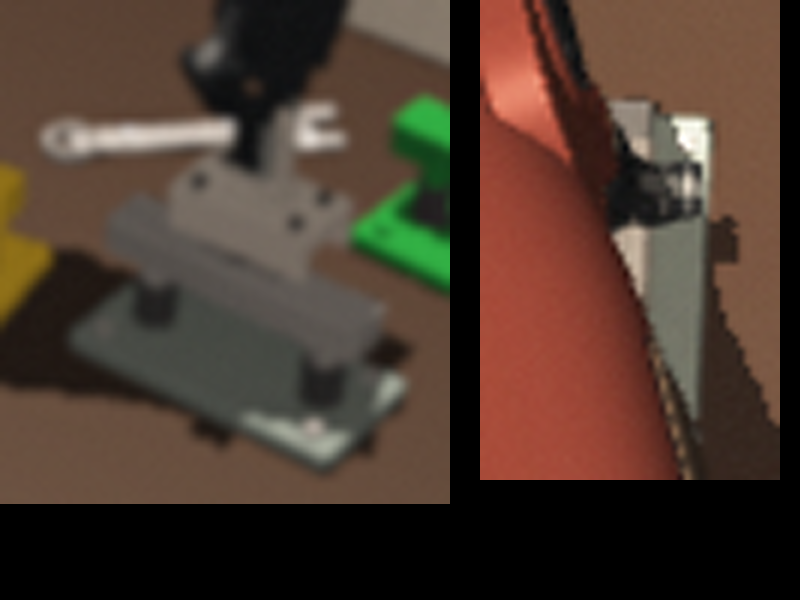

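```bash
cat > ov.py <<'E'
from fit import *
def wire(m,n,c,r,k,pose,L,W,z0,z1,col):
    P=np.array(rect(L,W,0));co,s=np.cos(pose[2]),np.sin(pose[2])
    X=np.c_[pose[0]+co*P[:,0]-s*P[:,1],pose[1]+s*P[:,0]+co*P[:,1]]
    for z in(z0,z1):
        q=((proj(n,np.c_[X,np.full(4,z)])-[c,r]+.5)*k-.5)
        cv2.polylines(m,[np.round(q*16).astype(np.int32)],True,col,1,cv2.LINE_AA,4)
E
python3 - <<'E'
from ov import *
a=cv2.imread('pics/s2.npy.png')[...,::-1];m=crop(a,265,128,65,50,12)
y=np.radians(-1.03)
wire(m,'scene',265,128,12,(.498,.2325,y),.16,.03,.056,.08,(0,255,0))
z=.1463-.0442
wire(m,'scene',265,128,12,(.5062,.2322,y),.084,.045,z,z+.026,(0,0,255))
cv2.imwrite('pics/o2.png',m)
E
```

```text
(no output)
```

View pics/o2.png

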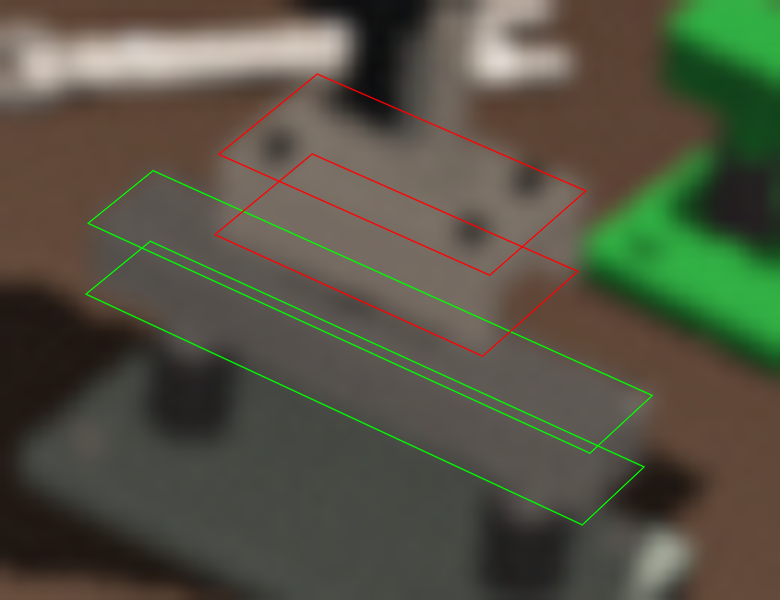

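The overlay's small rightward bias is the same for shoe and rail, so they agree relative to each other. Descending gently, levelling the tilt.

Request:
apply_moves(turn=[[0, 0.5, 0], [0, 0.5, 0], [0, 0.5, 0], [0, 0.5, 0], [0, 0.5, 0]], translation=[[0.001, 0.0005, -0.012], [0.001, 0.0005, -0.018], [0.001, 0.0005, -0.022], [0.001, 0.0005, -0.025], [0.001, 0.0005, -0.027]], claw=[0, 0, 0, 0, 0])

```text
time_s: 6.48
tool_pos: [0.5073, 0.2327, 0.1193]
tcp_rot: [[-1.0, 0.018, 0.004], [0.018, 1.0, 0.0], [-0.004, 0.0, -1.0]]
contact_force: [0.1, 0.2, -2.7]
opening: 0.152
```

No contact, so the skirts straddle the rail. Lower onto the pin.

Request:
apply_moves(turn=[[0, 0, 0], [0, 0, 0], [0, 0, 0], [0, 0, 0], [0, 0, 0]], translation=[[0, 0, -0.002], [0, 0, -0.003], [0, 0, -0.004], [0, 0, -0.005], [0, 0, -0.005]], claw=[0, 0, 0, 0, 0])

```text
time_s: 7.1
tool_pos: [0.5075, 0.2328, 0.1147]
tcp_rot: [[-1.0, 0.018, 0.005], [0.018, 1.0, 0.0], [-0.005, 0.0, -1.0]]
contact_force: [-1.3, -0.4, 5.5]
opening: 0.155
```

Force has risen at the expected riding height, so the shoe is on the pin. Slide toward −x with light pressure.

Request:
apply_moves(turn=[[0, 0, 0], [0, 0, 0], [0, 0, 0], [0, 0, 0], [0, 0, 0]], translation=[[-0.0015, 0, -0.0005], [-0.003, 0, -0.0005], [-0.0045, 0, -0.0005], [-0.006, 0, -0.0005], [-0.0075, 0, -0.0005]], claw=[0, 0, 0, 0, 0])

```text
time_s: 7.72
tool_pos: [0.5001, 0.2329, 0.1144]
tcp_rot: [[-1.0, 0.018, 0.005], [0.018, 1.0, 0.0], [-0.005, 0.001, -1.0]]
contact_force: [3.7, -0.4, 5.0]
opening: 0.153
```

Request:
apply_moves(turn=[[0, 0, 0], [0, 0, 0], [0, 0, 0], [0, 0, 0], [0, 0, 0]], translation=[[-0.001, 0, -0.0005], [-0.002, 0, -0.0005], [-0.003, 0, -0.0005], [-0.004, 0, -0.0005], [-0.005, 0, -0.0005]], claw=[0, 0, 0, 0, 0])

```text
time_s: 8.35
tool_pos: [0.494, 0.2327, 0.1131]
tcp_rot: [[-1.0, 0.018, 0.003], [0.018, 1.0, -0.0], [-0.003, 0.0, -1.0]]
contact_force: [1.0, 1.1, -2.1]
opening: 0.154
```

The load vanished at x≈0.494, so the hole is over the pin. Lowering until the shoe seats.

Request:
apply_moves(turn=[[0, 0, 0], [0, 0, 0], [0, 0, 0], [0, 0, 0], [0, 0, 0]], translation=[[-0.0005, 0, -0.0015], [-0.0005, 0, -0.003], [-0.0005, 0, -0.0045], [-0.0005, 0, -0.0055], [-0.0005, 0, -0.0055]], claw=[0, 0, 0, 0, 0])

```text
time_s: 8.98
tool_pos: [0.4936, 0.2326, 0.108]
tcp_rot: [[-1.0, 0.018, 0.003], [0.018, 1.0, -0.0], [-0.003, 0.0, -1.0]]
contact_force: [-2.4, -1.2, 4.0]
opening: 0.159
```

Seated at z=0.108, as predicted. Now press.

Request:
apply_moves(turn=[[0, 0, 0], [0, 0, 0], [0, 0, 0], [0, 0, 0], [0, 0, 0]], translation=[[0, 0, -0.002], [0, 0, -0.004], [0, 0, -0.006], [0, 0, -0.008], [0, 0, -0.008]], claw=[0, 0, 0, 0, 0], squeeze=80)

```text
time_s: 9.6
tool_pos: [0.4936, 0.2327, 0.1007]
tcp_rot: [[-1.0, 0.018, 0.004], [0.018, 1.0, 0.0], [-0.004, 0.0, -1.0]]
contact_force: [-4.0, -1.2, 10.6]
opening: 0.15
```

Request:
apply_moves(turn=[[0, 0, 0], [0, 0, 0], [0, 0, 0], [0, 0, 0], [0, 0, 0]], translation=[[0, 0, -0.0005], [0, 0, -0.001], [0, 0, -0.0015], [0, 0, -0.002], [0, 0, -0.002]], claw=[0, 0, 0, 0, 0])

```text
time_s: 10.22
tool_pos: [0.4936, 0.2326, 0.1002]
tcp_rot: [[-1.0, 0.018, 0.005], [0.018, 1.0, 0.0], [-0.005, 0.0, -1.0]]
contact_force: [-6.7, -2.4, 18.6]
opening: 0.152
```

Request:
apply_moves(turn=[[0, 0, 0], [0, 0, 0], [0, 0, 0], [0, 0, 0], [0, 0, 0]], translation=[[-0.0005, 0, -0.002], [-0.0005, 0, -0.0025], [-0.0005, 0, -0.003], [-0.0005, 0, -0.003], [-0.0005, 0, -0.003]], claw=[0, 0, 0, 0, 0])

```text
time_s: 10.85
tool_pos: [0.4937, 0.2327, 0.1001]
tcp_rot: [[-1.0, 0.018, 0.007], [0.018, 1.0, 0.001], [-0.007, 0.001, -1.0]]
contact_force: [-10.4, -4.4, 34.3]
opening: 0.155
```

```bash
python3 - <<'E'
from ov import *
a=cams.read_camera('scene');m=crop(a,265,128,65,50,12)
y=np.radians(-1.03);s=state();p=s['tool_pos'];z=p[2]-.0442
wire(m,'scene',265,128,12,(.498,.2325,y),.16,.03,.048,.072,(0,255,0))
wire(m,'scene',265,128,12,(p[0],p[1],y),.084,.045,z,z+.026,(0,0,255))
cv2.imwrite('pics/o3.png',m);print(s['time_s'],p,s['contact_force'],s['torque'],s['opening'])
E
```

```text
10.9 [0.49369321 0.23267924 0.10014162] [-9.18443345 -4.46872173 33.60936592] [-1.02294616e+00  2.45474909e+00 -8.61556759e-04] 0.1503674891949991
```

View pics/o3.png

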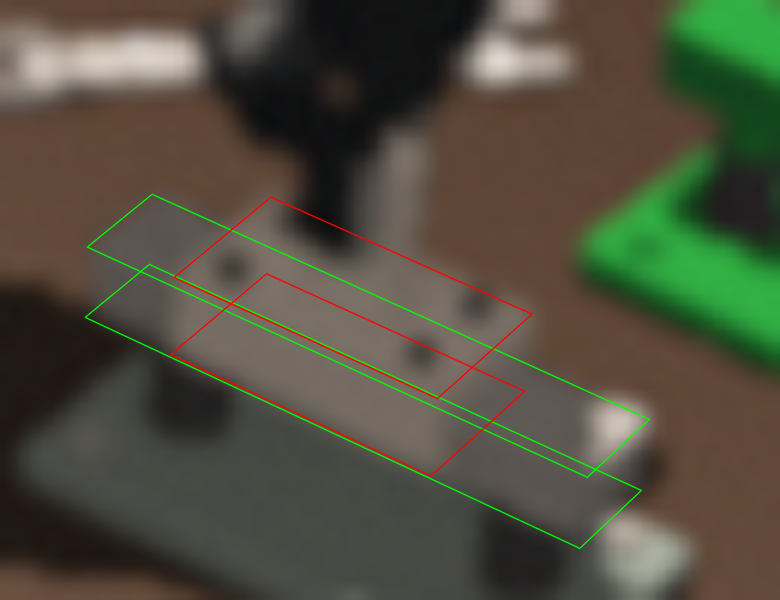

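The picture shows the shoe flat on the rail, with its skirts over the sides (near foot edge from 172,352 to 435,475). The rail outline lowered by 8 mm fits. The reading is 34 N up, well above the 14 N needed to reach the stop. Handing in.

```bash
python3 -c "
from cell import robot,state
s=state();print(s['time_s'],s['tool_pos'],s['contact_force'],s['opening']);robot.job_done()"
```

```text
10.9 [0.49369321 0.23267924 0.10014162] [-9.18443345 -4.46872173 33.60936592] 0.1503674891949991
the job is handed in; nothing more can be done
```

The clamp shoe is on the locating pin and lies flat on the grey-footed rail. The arm is still gripping it and holding the rail down at its bottom stop. I handed the job in at 10.9 s.

- **Placing:** I gripped the shoe by its blade and set it astride the rail about 9 mm from the middle. It came to ride on the pin at the expected height.
- **Sliding:** I slid it about 13 mm along the rail until the load vanished over the pin. It then seated at TCP z 0.108 m, where 0.1082 m was predicted.
- **Pressing:** The TCP went down 8 mm, to 0.1001 m, then stopped while the force climbed to about 34 N. That is well above the roughly 14 N needed to reach the stop.
- **Last picture:** It shows the shoe flat astride the lowered rail, within about 1 px of the overlay, which is the calibration bias. I did not touch any bystander.
- **Limits of the checks:** There is a sideways force of about 10 N on the tool, from arm flex or pin contact. The top camera's view was blocked by the arm over the rail, so the final visual check used the scene camera only.

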